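# Slide the plywood box along the saw bed to the length stop

### The arm

A 6-joint arm with a two-finger parallel gripper is mounted at the origin on the work surface. World frame = base frame: x ahead of the robot, y to its left, z up, the work surface at z = 0. Lengths are in mm, angles in rad, forces in N, time in s.
With the tool pointing down it reaches from about 350 to 775 mm from the base axis. Payload 7.3 kg.
Tool frame: the origin (TCP) lies at the very end of the fingers, on their centre line; the grasp point (between the pads) lies 19 mm behind it (pinch_z is the distance from the TCP to the grasp point, in mm); z points along the fingers, y is the direction in which the jaws open and shut (so a half turn about z gives the same grasp; the last joint's range is limited). The gripper opens to 92 mm and grips with 3 to 60 N. Pads are 19 mm wide; open, the fingers measure 130 mm over their backs; the gripper's body (75 mm by 190 mm) begins 47 mm behind the grasp point.
Start: joints at [1.144, 0.342, 1.524, -0, 1.275, -0.146], TCP at [145.475, 504.462, 226.741] pointing down, gripper open.
Joint ranges: [-2.53, 2.53], [-0.77, 2.02], [0.04, 2.7], [-1, 4.14], [0.28, 2.66], [-3.11, 3.11]. Speed limits (rad/s): [2.57, 2.57, 3.14, 3.14, 3.14, 3.14].

### API

Orientations are given as [roll, pitch, yaw] about the fixed x, y, z axes, in that order (R = Rz(yaw) Ry(pitch) Rx(roll)).
In Python, from plant import * gives the robot as it stands.
- The arm moves only by the tool step_arm, never from a script. Its argument "moves" is one flat list of numbers, 7 for each row, row after row: the shift along the tool's x, y, z scaled (see below), then the turn, a rotation vector about the tool's x, y, z scaled (see below), then the closure, from -1 (fully open) to 1 (shut). A call has 1 to 8 rows; each row shifts and turns the pose as measured when the row begins, along the tool's axes as they then stand; what a row does not reach is not made up. The controller multiplies each number of a shift by 2 cm and each number of a turn by 4 degrees. A row lasts 1/12 s, in which the tool goes at most 41.7 mm and 7.16 degrees, less where a joint would pass 70% of its speed; a pose out of reach is approached as far as the arm can. A call with a number of a shift or a turn outside -1 to 1 is refused whole. A call with a gripper value outside its range is refused whole. The fingers move at their own pace and stop on an object; the grip force is fixed at half the most. Time passes only in rows, so rows that do not move let the fingers close. It gives the time, the measured TCP pose, the force and the opening at its end, in the units of the state.
- get_obs(): the state, without advancing time (a new reading comes with each control period).
- capture(name): name is "side" or "top"; returns the picture (420x560x3 uint8, red, green, blue); there is no depth.
- get_calibration(name): a dict with "mtx" (3x3 intrinsics, pixels), "k1" (the pictures are not rectified: a ray, as slopes to the right and down, at radius r is drawn at 1 + k1 r^2 times it, then the intrinsics apply), "eye" and "orientation" of the camera in the world. Camera axes: x right, y down, z forward; pixel columns grow to the right and rows downward; lengths in mm; the calibration is good to about 2 mm. A picture is of the moment at which its call begins. get_calibration takes no time and is no camera call.
- close_job(): hands the job in, once; it reports no verdict.
The state is a dict: "time": time; "joint_positions": joint angles; "dq": joint speeds; "tau": joint torques, N m; "tool_pos": TCP position; "tcp_rot": TCP orientation; "contact_force": force on the tool from outside, world axes, zero at the start; "moment": the same for the moment, N m; "grip_width": finger opening in mm.
Only numpy, scipy, OpenCV 4.12 (cv2) and the standard library are available. Lean on these libraries where they do the work, as an engineer would, in place of code of your own. Each camera call takes 0.05 s, during which the arm holds its last target.

### The job

Using the fingertips only, slowly push the plywood box along the lane between the two guide rails until its leading end rests flat against the stop block at the other end, and leave it there. The rails have just been set true, so neither the box nor the robot may touch either of them; keep the box flat on the lane floor without lifting or tipping it, and leave everything else on the bench as it is.

Things in the scene. Friction and masses are not known exactly. Their poses are not given: they have to be found in the camera images.
- box: the lidded plywood box to be pushed: 96 mm wide (its x, across the lane), 110 mm long (its y, along the lane), 60 mm high, 0.3 to 0.65 kg, smooth closed lid, plain flat faces. Origin at the centre of its underside, which rests on the lane floor 16 mm above the bench. It starts between the rails at one end of the lane, up to about 4 mm off the bed's centreline and up to 0.06 rad askew
- bed: aluminium bed lying on the bench, 300 mm (x) x 500 mm (y) x 12 mm, fixed, with a dark brown fibreboard strip 110 mm wide and 4 mm thick along its middle: the lane floor, 16 mm above the bench. Origin at the centre of its underside. Its y axis is the direction of the lane, roughly left-right for the robot; its x points away from the robot
- rail_near: straight steel guide rail on the robot's side of the lane (negative x of the bed), 14 mm wide (x), 460 mm long (y), 20 mm high; fixed on the bed with its top 32 mm above the bench. Origin at the centre of its underside (12 mm above the bench); its lane face is 7 mm towards +x of its origin. Must not be touched. The rails are parallel, 118 to 134 mm apart face to face, so that a centred box has 11 to 19 mm clear on each side
- rail_far: the same rail on the far side of the lane (positive x of the bed); its lane face is 7 mm towards -x of its origin. Must not be touched
- stop: plain steel stop block fixed across the lane at the end opposite to the box: 90 mm wide (x), 24 mm thick (y, along the lane), 55 mm high, with a black clamp knob on top that reaches 75 mm. Origin at the centre of its underside, 16 mm above the bench; the flat face that the box comes to rest on is 12 mm from the origin, on the box's side. It is rigid. It may stand at either end of the lane (+y or -y of the bed) and its y axis is parallel to the bed's
- offcut: loose wood offcut, 38 x 70 x 24 mm high, on the bed outside the near rail; leave alone; origin under its centre
- pencil: loose flat carpenter's pencil, 12 x 160 x 8 mm high, lying on the bed outside the far rail; leave alone; origin under its centre
- jar: loose glass screw jar, 50 mm diameter, 60 mm high, on the bed outside the near rail; leave alone; origin under its centre
- glue: loose white glue bottle, 50 mm diameter, 100 mm high, on the bench beyond the bed; leave alone; origin under its centre
- tape: loose grey tape measure, 36 x 66 x 58 mm high, on the bench beyond the bed; leave alone; origin under its centre
- driver: loose black-handled screwdriver lying on the bench beyond the bed, about 200 mm long, 26 mm thick; leave alone
Not all that is in view belongs to the job. Of the things like the box, leave any that is green, red or yellow; of the rest the smaller one is meant.

How it is judged:
By the outcome, as a careful person would: the job done as asked, in the order asked, and still so for the second after the job is handed in, with the robot touching nothing.
It also fails if it takes over 43 s, if anything falls off the work surface, if the arm or the gripper's body presses on something with over 40 N, if the wrist force passes 120 N, or if a joint passes its speed limit or range.

## Working session

There is one attempt and no reset: what is moved stays moved. The work goes in short steps, Python scripts to look and compute and a tool call to move; the robot and the scene stay as the last step left them, time stands still between calls to the robot, and variables do not carry over. Pictures are saved under pics/ and viewed, and the job is handed in when it is done.

Besides the shell and the picture viewer there is one more tool, called after "Request:" by a JSON object that holds its "op" and its "data", one argument or row to a line. step_arm: Moves the arm, as the interface text tells. Shifts and turns lie within -1 to 1; 1 stands for 2 cm of shift or 4 degrees of turn. Its arguments: {"type":"object","properties":{"moves":{"type":"array"}},"required":["moves"]}

```bash
mkdir -p pics; ls; python3 - <<'E'
from plant import *
import cv2
o=get_obs();print(o)
for n in("top","side"):
    print(n,get_calibration(n)); cv2.imwrite(f"pics/{n}0.png",cv2.cvtColor(capture(n),cv2.COLOR_RGB2BGR))
E
```

```text
pics
{'time': 0.0, 'joint_positions': array([ 1.14401158e+00,  3.42713662e-01,  1.52501286e+00, -1.62166892e-05,
        1.27540820e+00, -1.45991868e-01]), 'dq': array([ 0.00020651, -0.00140553,  0.00327139,  0.00050677, -0.00087345,
        0.00219604]), 'tau': array([-4.55411719e-04, -4.31239843e+01, -2.44222444e+01,  7.18205888e-02,
        5.58702531e-02, -1.42366421e-04]), 'tool_pos': array([145.29474196, 504.06822323, 226.05112364]), 'tcp_rot': array([-3.14006474e+00, -2.08987916e-04,  2.86080435e+00]), 'contact_force': array([ 0.32681619, -0.51018916,  0.37157109]), 'moment': array([0.00744067, 0.00492712, 0.02312102]), 'grip_width': 92.04206404232714}
top {'mtx': array([[406.1497124 ,   0.        , 278.80991495],
       [  0.        , 406.1497124 , 206.11697212],
       [  0.        ,   0.        ,   1.        ]]), 'k1': -0.07662086268411761, 'eye': array([ 471.78622306,  -73.98313065, 1167.88965066]), 'orientation': array([-3.07901144,  0.0050391 , -1.58674605])}
side {'mtx': array([[541.88024887,   0.        , 273.72139429],
       [  0.        , 541.88024887, 216.70165833],
       [  0.        ,   0.        ,   1.        ]]), 'k1': -0.17475547779539435, 'eye': array([ 380.93094731,  991.37508281, 1134.77635943]), 'orientation': array([-2.36235679, -0.00344698, -2.99312492])}
```

View pics/top0.png

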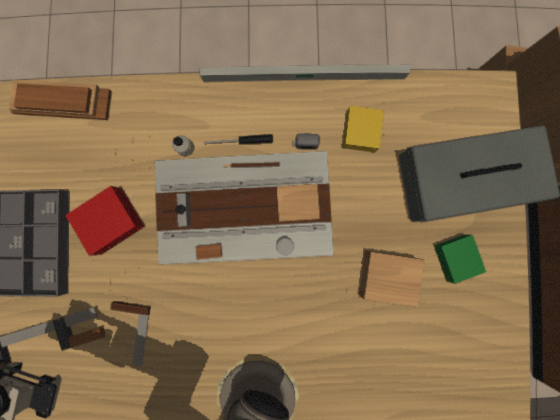

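View pics/side0.png

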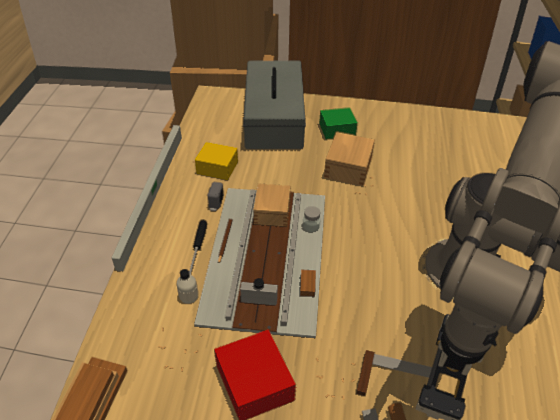

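Candidates like the box in the top view are: plywood in the lane (298,202), plywood on the bench (394,278), red (103,220), yellow (364,128) and green (461,258). By the colour rule only the two plywood ones remain. The smaller one is in the lane, and the stop is at (181,209). I'll confirm this in enlarged crops.

```bash
python3 - <<'E'
import cv2
a=cv2.imread("pics/top0.png")
def crop(x0,x1,y0,y1,s,n):
    cv2.imwrite(n,cv2.resize(a[y0:y1,x0:x1],None,fx=s,fy=s,interpolation=cv2.INTER_CUBIC))
crop(262,342,170,250,7,"pics/c_box.png")   
crop(150,250,150,265,5,"pics/c_stop.png")
crop(260,440,100,310,2.8,"pics/c_cands.png")
E
```

```text
(no output)
```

View pics/c_box.png

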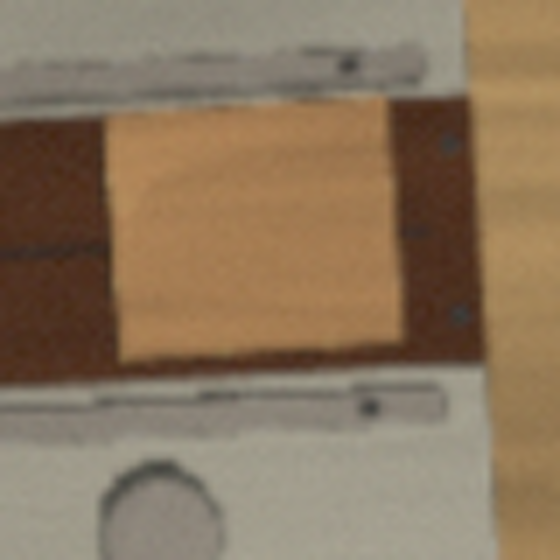

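View pics/c_stop.png

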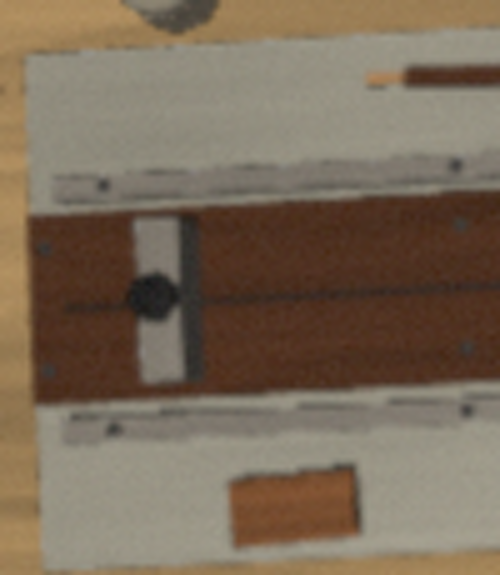

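View pics/c_cands.png

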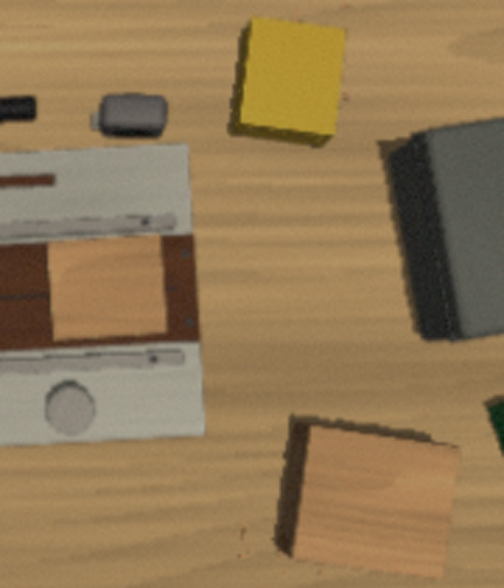

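The crops confirm it: the lane box is clearly smaller than the bench one, and its lid corners are at roughly (277,187), (317,184), (319,219) and (279,221). The stop's face is at about x=187–190 px. Next I'll convert these to positions.

```bash
cat > h.py <<'E'
import numpy as np, cv2
from scipy.spatial.transform import Rotation as R
from plant import *
def ray(name,px):
    c=get_calibration(name);K=c["mtx"]
    d=np.array([(px[0]-K[0,2])/K[0,0],(px[1]-K[1,2])/K[1,1]])
    s=d.copy()
    for _ in range(30): s=d/(1+c["k1"]*(s@s))
    return np.array(c["eye"]),R.from_euler("xyz",c["orientation"]).as_matrix()@np.array([s[0],s[1],1])
def unp(name,px,z):
    e,r=ray(name,px); return (e+r*(z-e[2])/r[2])[:2]
def proj(name,p):
    c=get_calibration(name);K=c["mtx"]
    q=R.from_euler("xyz",c["orientation"]).as_matrix().T@(np.array(p)-c["eye"])
    s=q[:2]/q[2]; s=s*(1+c["k1"]*(s@s)); return s*[K[0,0],K[1,1]]+K[:2,2]
def cr(u,off,s): return (np.array(u)+.5)/s-.5+np.array(off)
E
python3 - <<'E'
from h import *
np.set_printoptions(precision=1,suppress=True)
B=lambda u,z:unp("top",cr(u,(262,170),7),z)
S=lambda u,z:unp("top",cr(u,(150,150),5),z)
L=[B(u,76) for u in [(106,118),(387,97),(404,342),(121,360)]]
print("lid",np.array(L),np.mean(L,0))
def ang(a,b): d=a-b; return np.arctan2(-d[0],d[1])   # yaw of +y axis
print("yaw box",ang(L[0],L[1]),ang(L[3],L[2]), "w",np.linalg.norm(L[0]-L[3]),np.linalg.norm(L[1]-L[2]),"l",np.linalg.norm(L[0]-L[1]))
st=[S((28,214),16),B((467,97),16),S((37,405),16),B((485,362),16)]
print("strip",np.array(st),ang(st[0],st[1]),ang(st[2],st[3]),"centre",np.mean(st,0))
bed=[S((25,55),12),S((43,570),12)];print("bedL",np.array(bed))
s=[S(u,71) for u in [(134,218),(179,216),(184,380),(141,382)]];print("stop top",np.array(s))
s=[S(u,16) for u in [(200,214),(204,378)]];print("stop base",np.array(s))
rf=[S((55,202),32),B((424,82),32)];rn=[S((64,420),32),B((440,388),32)]
print("rails",np.array(rf),np.array(rn),ang(*rf),ang(*rn))
E
```

```text
lid [[ 593.7  -64.8]
 [ 600.1 -173.4]
 [ 505.3 -177.9]
 [ 500.2  -69.1]] [ 549.8 -121.3]
yaw box 0.0588188929819888 0.04714911543093067 w 93.57395025914528 94.84425479069155 l 108.8621603422155
strip [[ 589.3  285.1]
 [ 606.6 -211.5]
 [ 479.7  279.6]
 [ 498.5 -216.3]] 0.03484130637201048 0.0380472318990202 centre [543.5  34.2]
bedL [[682.4 288.8]
 [385.5 277.6]]
stop top [[580.5 209.3]
 [581.1 184.5]
 [491.7 181.9]
 [491.  205.5]]
stop base [[587.5 185.3]
 [493.7 183.2]]
rails [[ 594.2  264.7]
 [ 611.1 -192.5]] [[ 470.9  259.3]
 [ 488.1 -196.1]] 0.03686382608784874 0.037691435318262134
```

Request:
{"op": "step_arm", "data": {
  "moves": [-1, 0.3, 0, 0, 0, 1, -0.3, -1, 0.3, 0, 0, 0, 1, -0.3, -1, 0.3, 0, 0, 0, 1, -0.3, -1, 0.3, 0, 0, 0, 1, -0.3, -1, 0.3, 0, 0, 0, 1, -0.3, -1, 0.3, 0, 0, 0, 1, -0.3, -1, 0.3, 0, 0, 0, 1, -0.3, -1, 0.3, 0, 0, 0, 1, -0.3]
}}

```text
time: 0.77
tool_pos: [306.9, 463.5, 222.2]
tcp_rot: [-3.132, 0.001, 2.286]
contact_force: [1.1, -0.0, -0.0]
grip_width: 59.8
```

Request:
{"op": "step_arm", "data": {
  "moves": [-1, 0.4, 0, 0, 0, 1, -0.3, -1, 0.4, 0, 0, 0, 1, -0.3, -1, 0.4, 0, 0, 0, 1, -0.3, -1, 0.4, 0, 0, 0, 1, -0.3, -1, 0.4, 0, 0, 0, 1, -0.3, -1, 0.4, 0, 0, 0, 1, -0.3, -1, 0.4, 0, 0, 0, 1, -0.3, -1, 0.4, 0, 0, 0, 1, -0.3]
}}

```text
time: 1.43
tool_pos: [439.0, 343.8, 217.6]
tcp_rot: [-3.128, 0.01, 1.699]
contact_force: [0.3, 0.0, 0.3]
grip_width: 60.1
```

Request:
{"op": "step_arm", "data": {
  "moves": [-1, 0.1, 0, 0, 0, 0.5, -0.3, -1, 0.1, 0, 0, 0, 0.4, -0.3, -1, 0.1, 0, 0, 0, 0, -0.3, -1, 0.1, 0, 0, 0, 0, -0.3, -1, 0.1, 0, 0, 0, 0, -0.3, -1, 0.1, 0, 0, 0, 0, -0.3, -1, 0.1, 0, 0, 0, 0, -0.3, -1, 0.1, 0, 0, 0, 0, -0.3]
}}

```text
time: 2.1
tool_pos: [466.9, 176.5, 215.2]
tcp_rot: [-3.121, 0.013, 1.627]
contact_force: [0.4, -0.6, 0.4]
grip_width: 59.9
```

Request:
{"op": "step_arm", "data": {
  "moves": [-1, 0.25, 0, 0, 0, 0, -0.3, -1, 0.25, 0, 0, 0, 0, -0.3, -1, 0.25, 0, 0, 0, 0, -0.3, -1, 0.25, 0, 0, 0, 0, -0.3, -1, 0.25, 0, 0, 0, 0, -0.3, -1, 0.25, 0, 0, 0, 0, -0.3, -1, 0.25, 0, 0, 0, 0, -0.3, -1, 0.25, 0, 0, 0, 0, -0.3]
}}

```text
time: 2.77
tool_pos: [514.6, 10.7, 213.8]
tcp_rot: [-3.114, 0.013, 1.627]
contact_force: [0.1, 0.0, -0.9]
grip_width: 59.8
```

Request:
{"op": "step_arm", "data": {
  "moves": [-1, 0.2, 0, 0, 0, 0, -0.3, -1, 0.2, 0, 0, 0, 0, -0.3, -1, 0.2, 0, 0, 0, 0, -0.3, -1, 0.2, 0, 0, 0, 0, -0.3, -1, 0.2, 0, 0, 0, 0, -0.3, -1, 0.2, 0, 0, 0, 0, -0.3, -1, 0.2, 0, 0, 0, 0, -0.3, -1, 0.2, 0, 0, 0, 0, -0.3]
}}

```text
time: 3.43
tool_pos: [555.0, -155.2, 211.3]
tcp_rot: [-3.107, 0.01, 1.627]
contact_force: [0.7, 0.5, -0.8]
grip_width: 59.9
```

Request:
{"op": "step_arm", "data": {
  "moves": [-1, 0, 0, -0.25, 0.1, 0, -0.3, -1, 0, 0, -0.25, 0, 0, -0.3, -0.9, 0, 0, 0, 0, 0, -0.3, 0, 0, 0, 0, 0, 0, -0.3, 0, 0, 0, 0, 0, 0, -0.3]
}}

```text
time: 3.85
tool_pos: [557.6, -219.7, 208.2]
tcp_rot: [-3.139, 0.001, 1.622]
contact_force: [-0.2, -0.0, 0.5]
grip_width: 59.7
```

```bash
python3 - <<'E'
from h import *
o=get_obs();print(o["tool_pos"],o["tcp_rot"],o["joint_positions"],o["contact_force"])
a=cv2.cvtColor(capture("top"),cv2.COLOR_RGB2BGR);cv2.imwrite("pics/top1.png",a)
cv2.imwrite("pics/top1c.png",cv2.resize(a[150:270,150:360],None,fx=3.8,fy=3.8,interpolation=cv2.INTER_CUBIC))
b=cv2.cvtColor(capture("side"),cv2.COLOR_RGB2BGR);cv2.imwrite("pics/side1.png",b)
cv2.imwrite("pics/side1c.png",cv2.resize(b[90:340,180:380],None,fx=2.4,fy=2.4,interpolation=cv2.INTER_CUBIC))
E
```

```text
[ 557.59239861 -219.68789581  208.1951977 ] [-3.13888946e+00  1.25162477e-03  1.62242896e+00] [-0.5018157   0.49409674  1.33601632 -0.0025705   1.31312219 -0.55278955] [-0.16714726 -0.04721763  0.50357605]
```

View pics/side1c.png

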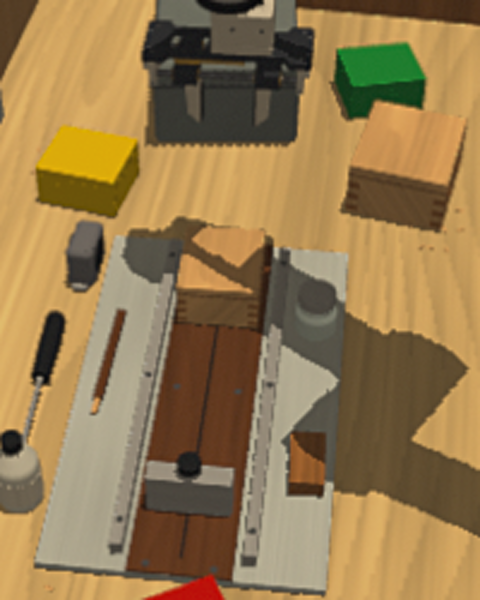

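View pics/top1c.png

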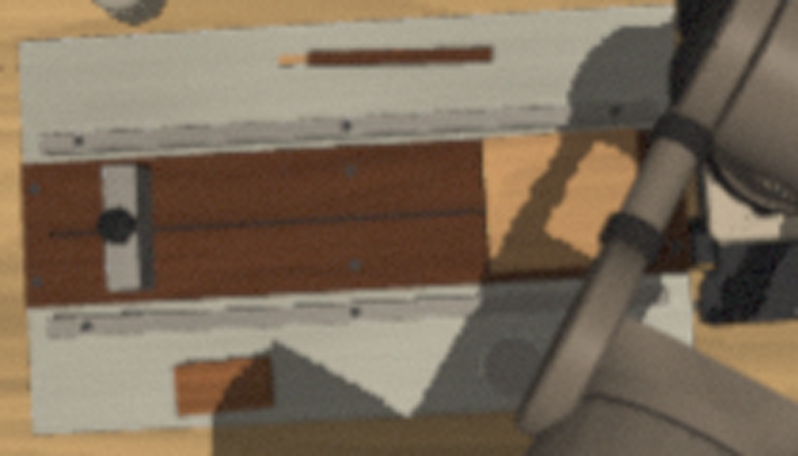

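The side view shows the gripper clear behind the box at height, and the top view shows a clear lane. Next I'll refine the lateral clearances using the rail screws, which sit on each rail's centreline, and the side camera.

```bash
python3 - <<'E'
from h import *
np.set_printoptions(precision=1,suppress=True)
c=np.array([543.5,34.2]);t=.037
def lat(p): d=p-c; return np.array([d[0]*np.cos(t)+d[1]*np.sin(t),-d[0]*np.sin(t)+d[1]*np.cos(t)])
B=lambda u,z:lat(unp("top",cr(u,(262,170),7),z))
S=lambda u,z:lat(unp("top",cr(u,(150,150),5),z))
D=lambda u,z:lat(unp("side",cr(u,(180,90),2.4),z))
print("far",S((104,186),32),S((456,166),32),B((348,64),32),"side",D((117,520),32),D((148,374),32))
print("near",S((113,429),32),S((467,411),32),B((370,406),32),"side",D((250,547),32),D((269,385),32))
print("lid top",[B(u,76) for u in [(106,118),(387,97),(404,342),(121,360)]])
print("side box base front",D((174,318),16),D((258,330),16),"lid",D((178,290),76),D((262,298),76))
print("side strip end",D((127,571),16),D((232,581),16),"stop base",D((145,507),16),D((231,516),16))
E
python3 - <<'E'
import cv2
b=cv2.imread("pics/side0.png")
cv2.imwrite("pics/side0c.png",cv2.resize(b[170:270,220:340],None,fx=6,fy=6,interpolation=cv2.INTER_CUBIC))
E
```

```text
far [ 66.8 200. ] [67.1 -0.1] [  68.  -198.9] side [ 66.8 201.9] [65.5 -0.8]
near [-70.7 199.9] [-70.8   0.2] [ -69.6 -199.7] side [-72.5 219.2] [-72.2   0. ]
lid top [array([  46.5, -100.7]), array([  48.9, -209.6]), array([ -46. , -210.5]), array([ -47.1, -101.6])]
side box base front [  51.  -106.9] [-50.8 -98.7] lid [ 43.1 -94.8] [-54.7 -92.9]
side strip end [ 49.1 251.9] [-57.8 251.4] stop base [ 43.1 170.9] [-48.1 171.9]
```

View pics/side0c.png

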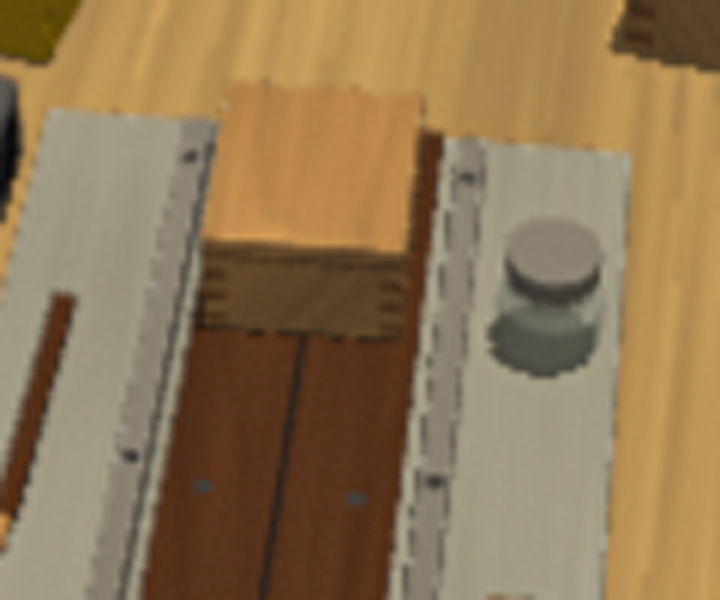

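Request:
{"op": "step_arm", "data": {
  "moves": [0, -0.15, 1, 0, 0, 0, -0.1, 0, 0, 1, 0, 0, 0, -0.1, 0, 0, 1, 0, 0, 0, -0.1, 0, 0, 1, 0, 0, 0, -0.1, 0, 0, 1, 0, 0, 0, -0.1, 0, 0, 1, 0, 0, 0, -0.1, 0, 0, 0.5, 0, 0, 0, -0.1, 0, 0, 0, 0, 0, 0, -0.1]
}}

```text
time: 4.62
tool_pos: [556.8, -210.0, 76.0]
tcp_rot: [3.14, 0.002, 1.634]
contact_force: [-0.3, 0.2, 0.3]
grip_width: 50.6
```

Request:
{"op": "step_arm", "data": {
  "moves": [-0.3, -0.15, 0.8, 0, 0, 0.2, -0.1, -0.1, 0, 0.7, 0, 0, 0.1, -0.1, 0, 0, 0, 0, 0, 0, -0.1, 0, 0, 0, 0, 0, 0, -0.1]
}}

```text
time: 4.95
tool_pos: [556.5, -216.4, 48.8]
tcp_rot: [3.137, 0.004, 1.616]
contact_force: [0.2, 0.3, 0.8]
grip_width: 50.6
```

Request:
{"op": "step_arm", "data": {
  "moves": [0, -0.1, 0.2, 0, 0, 0, -0.1, 0, -0.1, 0, 0, 0, 0, -0.1, 0, 0, 0, 0, 0, 0, -0.1]
}}

```text
time: 5.2
tool_pos: [554.0, -216.6, 47.9]
tcp_rot: [3.132, 0.006, 1.618]
contact_force: [0.7, 0.1, 0.3]
grip_width: 50.3
```

Request:
{"op": "step_arm", "data": {
  "moves": [0.4, 0, 0.1, 0.1, 0.05, 0, -0.1, 0.4, 0, 0.1, 0, 0, 0, -0.1, 0.2, 0, 0, 0, 0, 0, -0.1, 0.2, 0, 0, 0, 0, 0, -0.1, 0.2, 0, 0, 0, 0, 0, -0.1, 0, 0, 0, 0, 0, 0, -0.1]
}}

```text
time: 5.7
tool_pos: [553.4, -185.6, 45.6]
tcp_rot: [3.137, 0.004, 1.618]
contact_force: [-0.3, -0.9, -0.4]
grip_width: 50.4
```

Request:
{"op": "step_arm", "data": {
  "moves": [0.15, 0, 0, 0, 0, 0, -0.1, 0.15, 0, 0, 0, 0, 0, -0.1, 0.15, 0, 0, 0, 0, 0, -0.1, 0.15, 0, 0, 0, 0, 0, -0.1]
}}

```text
time: 6.03
tool_pos: [553.2, -173.9, 45.6]
tcp_rot: [3.137, 0.006, 1.618]
contact_force: [0.0, -1.7, -0.5]
grip_width: 50.3
```

```bash
cat > look.py <<'E'
from h import *
import sys
n=sys.argv[1]
o=get_obs();print(o["time"],o["tool_pos"].round(1),o["tcp_rot"].round(4),o["contact_force"].round(1),o["moment"].round(2))
for v,(x0,x1,y0,y1),s in (("top",(150,350,150,270),4),("side",(210,350,170,340),3.5)):
    a=cv2.cvtColor(capture(v),cv2.COLOR_RGB2BGR);cv2.imwrite(f"pics/{v}{n}.png",a)
    cv2.imwrite(f"pics/{v}{n}c.png",cv2.resize(a[y0:y1,x0:x1],None,fx=s,fy=s,interpolation=cv2.INTER_CUBIC))
E
python3 look.py 2
```

```text
6.0333 [ 553.2 -173.9   45.6] [3.1366 0.0057 1.6181] [ 0.  -1.7 -0.5] [-0.37  0.07  0.04]
```

View pics/top2c.png

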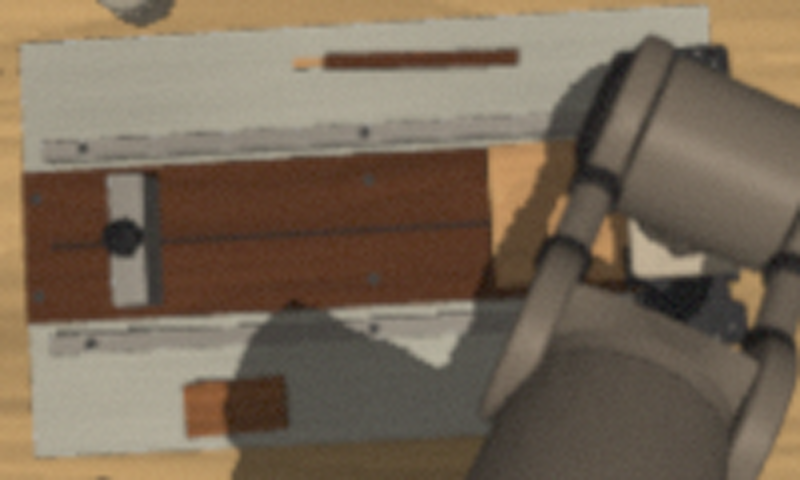

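View pics/side2c.png

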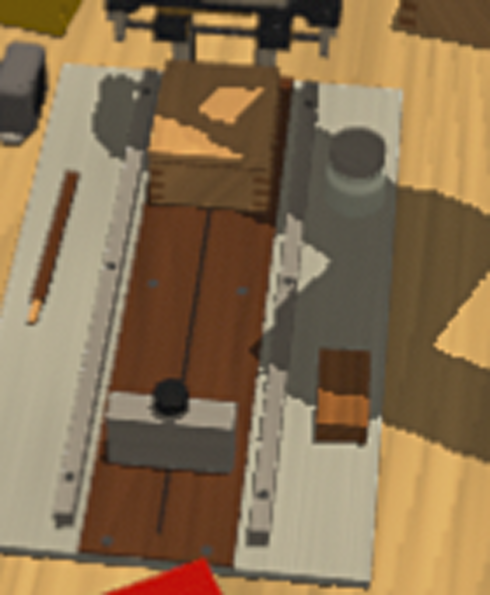

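Request:
{"op": "step_arm", "data": {
  "moves": [0.15, 0, 0, 0, 0, 0, -0.1, 0.15, 0, 0, 0, 0, 0, -0.1, 0.15, 0, 0, 0, 0, 0, -0.1, 0.15, 0, 0, 0, 0, 0, -0.1, 0.15, 0, 0, 0, 0, 0, -0.1, 0.15, 0, 0, 0, 0, 0, -0.1, 0.15, 0, 0, 0, 0, 0, -0.1, 0.15, 0, 0, 0, 0, 0, -0.1]
}}

```text
time: 6.8
tool_pos: [552.0, -148.1, 45.6]
tcp_rot: [3.136, 0.006, 1.618]
contact_force: [-0.3, -1.8, 0.1]
grip_width: 50.5
```

Request:
{"op": "step_arm", "data": {
  "moves": [0.15, 0, 0, 0, 0, 0.02, -0.1, 0.15, 0, 0, 0, 0, 0.02, -0.1, 0.15, 0, 0, 0, 0, 0.02, -0.1, 0.15, 0, 0, 0, 0, 0.02, -0.1, 0.15, 0, 0, 0, 0, 0, -0.1, 0.15, 0, 0, 0, 0, 0, -0.1, 0.15, 0, 0, 0, 0, 0, -0.1, 0.15, 0, 0, 0, 0, 0, -0.1]
}}

```text
time: 7.47
tool_pos: [550.9, -121.5, 45.7]
tcp_rot: [3.136, 0.006, 1.612]
contact_force: [0.9, -2.0, -1.0]
grip_width: 50.5
```

```bash
python3 look.py 3
```

```text
7.4667 [ 550.9 -121.5   45.7] [3.1361 0.0063 1.6118] [ 0.9 -2.  -1. ] [-0.45  0.1   0.03]
```

View pics/top3c.png

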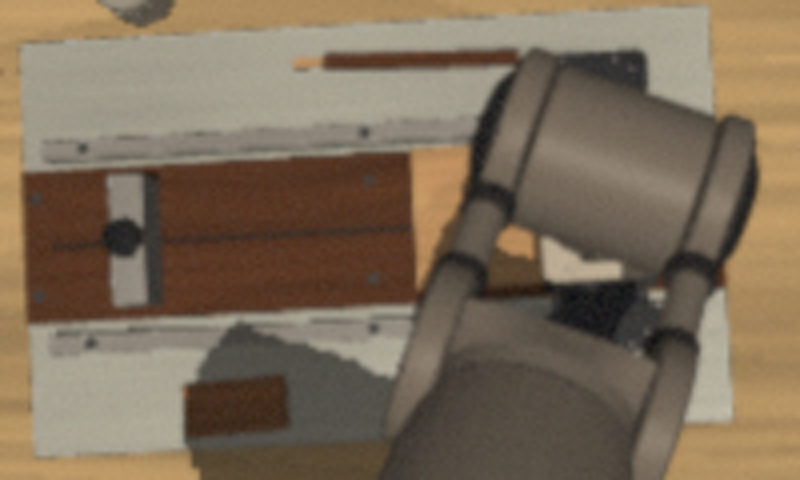

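View pics/side3c.png

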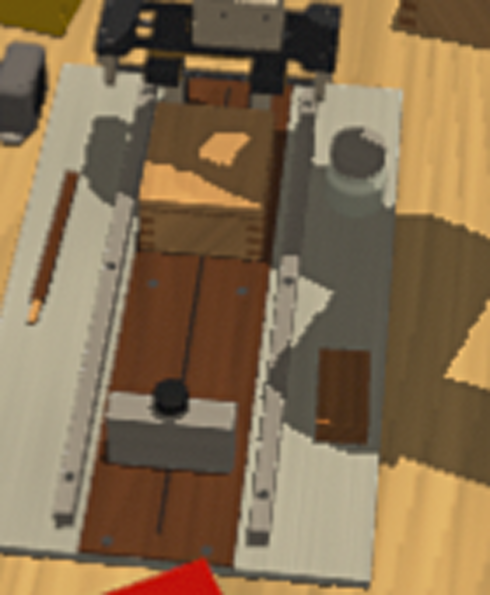

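```bash
cat > m.py <<'E'
from h import *
np.set_printoptions(precision=1,suppress=True)
c=np.array([543.5,34.2]);t=.037
def lat(p): d=np.array(p)-c; return np.array([d[0]*np.cos(t)+d[1]*np.sin(t),-d[0]*np.sin(t)+d[1]*np.cos(t)])
T=lambda u,z:lat(unp("top",cr(u,(150,150),4),z))
D=lambda u,z:lat(unp("side",cr(u,(210,170),3.5),z))
E
python3 - <<'E'
from m import *
print("tcp",lat((550.9,-121.5)))
print("lid front",T((410,152),76),T((416,300),76))
print("base front side",D((138,249),16),D((265,262),16))
print("lid front side",D((140,203),76),D((270,213),76))
E
```

```text
tcp [   1.6 -155.9]
lid front [ 46.8 -34.2] [-53.2 -33.3]
base front side [ 49.7 -34.7] [-51.9 -32.5]
lid front side [ 45.5 -28.6] [-54.9 -29.6]
```

Request:
{"op": "step_arm", "data": {
  "moves": [0.15, 0, 0, 0, 0, 0, -0.1, 0.15, 0, 0, 0, 0, 0, -0.1, 0.15, 0, 0, 0, 0, 0, -0.1, 0.15, 0, 0, 0, 0, 0, -0.1, 0.15, 0, 0, 0, 0, 0, -0.1, 0.15, 0, 0, 0, 0, 0, -0.1, 0.15, 0, 0, 0, 0, 0, -0.1, 0.15, 0, 0, 0, 0, 0, -0.1]
}}

```text
time: 8.23
tool_pos: [549.9, -95.7, 45.6]
tcp_rot: [3.136, 0.007, 1.612]
contact_force: [-0.3, -1.6, 0.9]
grip_width: 50.3
```

Request:
{"op": "step_arm", "data": {
  "moves": [0.15, 0, 0, 0, 0, 0, -0.1, 0.15, 0, 0, 0, 0, 0, -0.1, 0.15, 0, 0, 0, 0, 0, -0.1, 0.15, 0, 0, 0, 0, 0, -0.1, 0.15, 0, 0, 0, 0, 0, -0.1, 0.15, 0, 0, 0, 0, 0, -0.1, 0.15, 0, 0, 0, 0, 0, -0.1, 0.15, 0, 0, 0, 0, 0, -0.1]
}}

```text
time: 8.9
tool_pos: [548.8, -69.0, 45.6]
tcp_rot: [3.136, 0.007, 1.612]
contact_force: [-0.1, -2.7, 1.5]
grip_width: 50.4
```

Request:
{"op": "step_arm", "data": {
  "moves": [0.15, 0, 0, 0, 0, 0, -0.1, 0.15, 0, 0, 0, 0, 0, -0.1, 0.15, 0, 0, 0, 0, 0, -0.1, 0.15, 0, 0, 0, 0, 0, -0.1, 0.15, 0, 0, 0, 0, 0, -0.1, 0.15, 0, 0, 0, 0, 0, -0.1, 0.15, 0, 0, 0, 0, 0, -0.1, 0.15, 0, 0, 0, 0, 0, -0.1]
}}

```text
time: 9.57
tool_pos: [547.8, -42.6, 45.6]
tcp_rot: [3.135, 0.007, 1.612]
contact_force: [0.9, -3.6, 1.6]
grip_width: 50.6
```

```bash
python3 look.py 4
```

```text
9.5667 [547.8 -42.6  45.6] [3.1354 0.007  1.6117] [ 0.9 -3.6  1.6] [-0.47  0.07  0.01]
```

View pics/top4c.png

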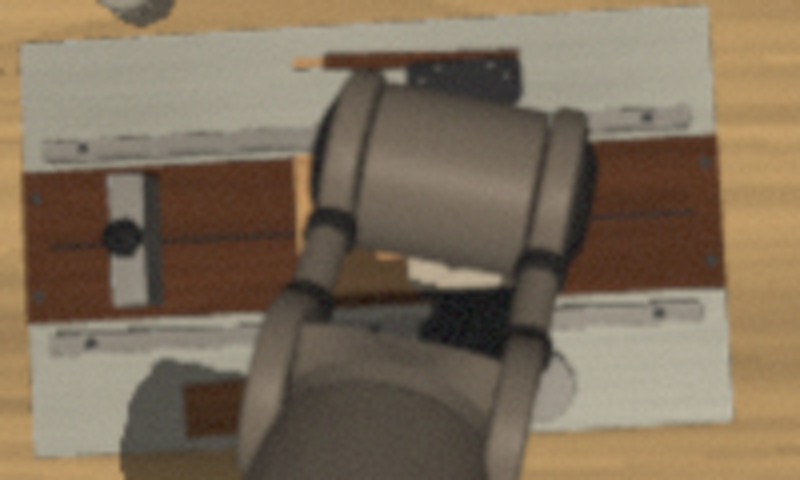

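View pics/side4c.png

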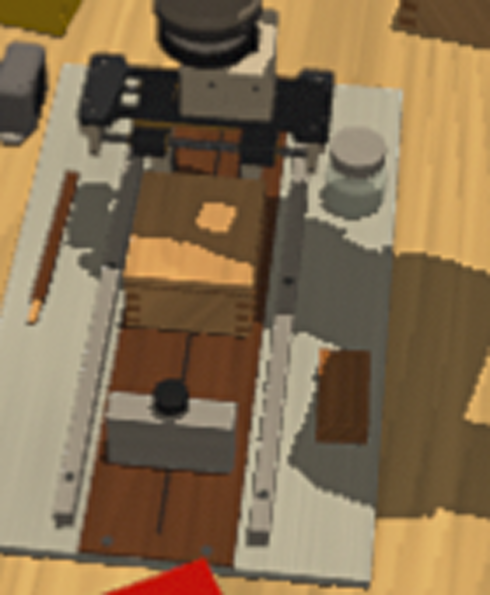

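```bash
python3 - <<'E'
from m import *
print("tcp",lat((547.8,-42.6)))
print("lid front",T((295,154),76),T((298,250),76))
print("base front side",D((122,325),16),D((250,335),16))
print("lid front side",D((122,279),76),D((256,290),76))
print("stop",T((107,175),71),T((145,173),71),T((149,304),71),T((113,306),71))
E
```

```text
tcp [  1.5 -76.9]
lid front [49.7 43.7] [-15.4  44.5]
base front side [50.7 44.5] [-47.8  43.1]
lid front side [47.7 49.8] [-52.   49.2]
stop [ 42.9 173.7] [ 42.9 147.5] [-46.4 148.2] [-46.5 172.9]
```

The box front is straight and centred in the lane, with about 104 mm to go.

Request:
{"op": "step_arm", "data": {
  "moves": [0.15, 0, 0, 0, 0, 0, -0.1, 0.15, 0, 0, 0, 0, 0, -0.1, 0.15, 0, 0, 0, 0, 0, -0.1, 0.15, 0, 0, 0, 0, 0, -0.1, 0.15, 0, 0, 0, 0, 0, -0.1, 0.15, 0, 0, 0, 0, 0, -0.1, 0.15, 0, 0, 0, 0, 0, -0.1, 0.15, 0, 0, 0, 0, 0, -0.1]
}}

```text
time: 10.33
tool_pos: [546.8, -16.6, 45.5]
tcp_rot: [3.135, 0.007, 1.611]
contact_force: [1.0, -3.1, 1.0]
grip_width: 50.5
```

Request:
{"op": "step_arm", "data": {
  "moves": [0.15, 0, 0, 0, 0, 0, -0.1, 0.15, 0, 0, 0, 0, 0, -0.1, 0.15, 0, 0, 0, 0, 0, -0.1, 0.15, 0, 0, 0, 0, 0, -0.1, 0.15, 0, 0, 0, 0, 0, -0.1, 0.15, 0, 0, 0, 0, 0, -0.1, 0.15, 0, 0, 0, 0, 0, -0.1, 0.15, 0, 0, 0, 0, 0, -0.1]
}}

```text
time: 11.0
tool_pos: [545.7, 9.9, 45.5]
tcp_rot: [3.135, 0.007, 1.612]
contact_force: [-0.4, -3.1, 1.6]
grip_width: 50.8
```

Request:
{"op": "step_arm", "data": {
  "moves": [0.15, 0, 0, 0, 0, 0, -0.1, 0.15, 0, 0, 0, 0, 0, -0.1, 0.15, 0, 0, 0, 0, 0, -0.1, 0.15, 0, 0, 0, 0, 0, -0.1, 0.15, 0, 0, 0, 0, 0, -0.1, 0.15, 0, 0, 0, 0, 0, -0.1, 0.1, 0, 0, 0, 0, 0, -0.1, 0.1, 0, 0, 0, 0, 0, -0.1]
}}

```text
time: 11.67
tool_pos: [544.8, 34.5, 45.5]
tcp_rot: [3.135, 0.008, 1.612]
contact_force: [0.4, -3.2, 2.3]
grip_width: 50.3
```

```bash
python3 look.py 5
```

```text
11.6667 [544.8  34.5  45.5] [3.1348 0.0076 1.6118] [ 0.4 -3.2  2.3] [-0.58 -0.02  0.05]
```

View pics/top5c.png

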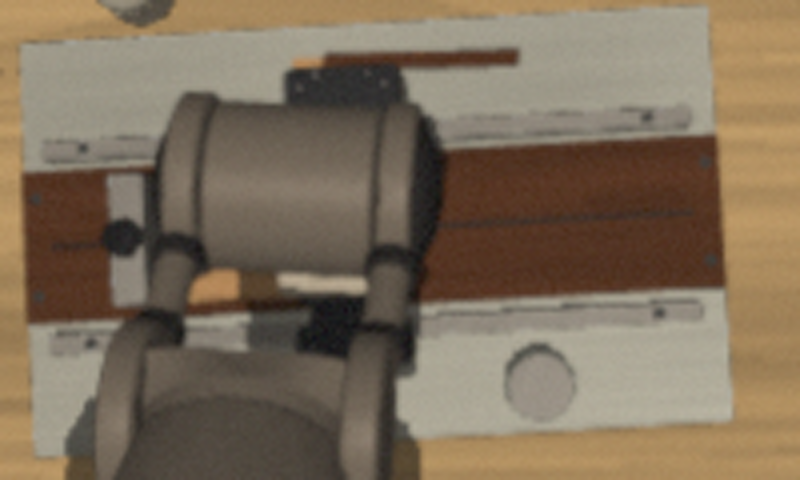

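View pics/side5c.png

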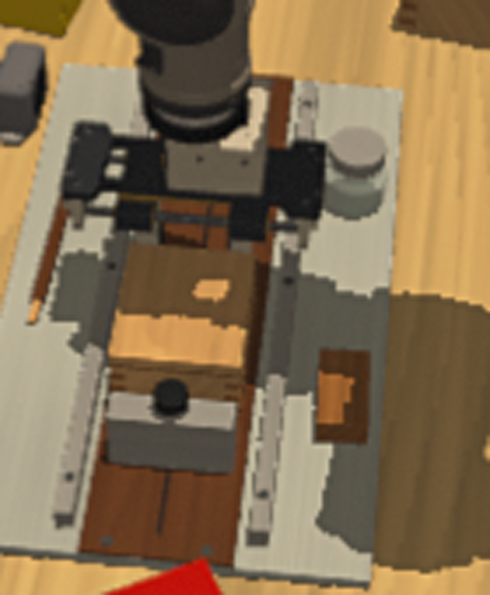

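Request:
{"op": "step_arm", "data": {
  "moves": [0.15, 0, 0, 0, 0, 0, -0.1, 0.15, 0, 0, 0, 0, 0, -0.1, 0.15, 0, 0, 0, 0, 0, -0.1, 0.15, 0, 0, 0, 0, 0, -0.1, 0.12, 0, 0, 0, 0, 0, -0.1, 0.08, 0, 0, 0, 0, 0, -0.1, 0.06, 0, 0, 0, 0, 0, -0.1]
}}

```text
time: 12.35
tool_pos: [543.9, 53.1, 45.3]
tcp_rot: [3.135, 0.008, 1.612]
contact_force: [-0.6, -3.7, 2.8]
grip_width: 50.3
```

Request:
{"op": "step_arm", "data": {
  "moves": [0.06, 0, 0, 0, 0, 0, -0.1, 0.06, 0, 0, 0, 0, 0, -0.1, 0.06, 0, 0, 0, 0, 0, -0.1]
}}

```text
time: 12.6
tool_pos: [543.8, 57.1, 45.3]
tcp_rot: [3.135, 0.008, 1.612]
contact_force: [-0.4, -2.8, 2.4]
grip_width: 50.0
```

Request:
{"op": "step_arm", "data": {
  "moves": [0.06, 0, 0, 0, 0, 0, -0.1, 0.06, 0, 0, 0, 0, 0, -0.1]
}}

```text
time: 12.77
tool_pos: [543.7, 59.6, 45.3]
tcp_rot: [3.135, 0.008, 1.612]
contact_force: [-0.4, -4.4, 2.5]
grip_width: 50.1
```

Request:
{"op": "step_arm", "data": {
  "moves": [0.06, 0, 0, 0, 0, 0, -0.1, 0.06, 0, 0, 0, 0, 0, -0.1]
}}

```text
time: 12.93
tool_pos: [543.6, 62.2, 45.3]
tcp_rot: [3.135, 0.008, 1.611]
contact_force: [-0.3, -3.7, 3.2]
grip_width: 50.8
```

Request:
{"op": "step_arm", "data": {
  "moves": [0.06, 0, 0, 0, 0, 0, -0.1]
}}

```text
time: 13.02
tool_pos: [543.5, 62.3, 45.3]
tcp_rot: [3.135, 0.01, 1.612]
contact_force: [-0.7, -16.1, 3.1]
grip_width: 50.4
```

Request:
{"op": "step_arm", "data": {
  "moves": [0.06, 0, 0, 0, 0, 0.03, -0.1]
}}

```text
time: 13.1
tool_pos: [543.4, 62.2, 45.4]
tcp_rot: [3.136, 0.012, 1.61]
contact_force: [-1.3, -11.2, 3.4]
grip_width: 50.5
```

Request:
{"op": "step_arm", "data": {
  "moves": [0.06, 0, 0, 0, 0, 0.03, -0.1]
}}

```text
time: 13.18
tool_pos: [543.4, 62.1, 45.3]
tcp_rot: [3.136, 0.014, 1.608]
contact_force: [0.4, -8.7, 2.7]
grip_width: 50.6
```

```bash
python3 look.py 6
```

```text
13.1833 [543.4  62.1  45.3] [3.1359 0.0139 1.6084] [ 0.4 -8.7  2.7] [-1.54  0.05  0.27]
```

View pics/side6c.png

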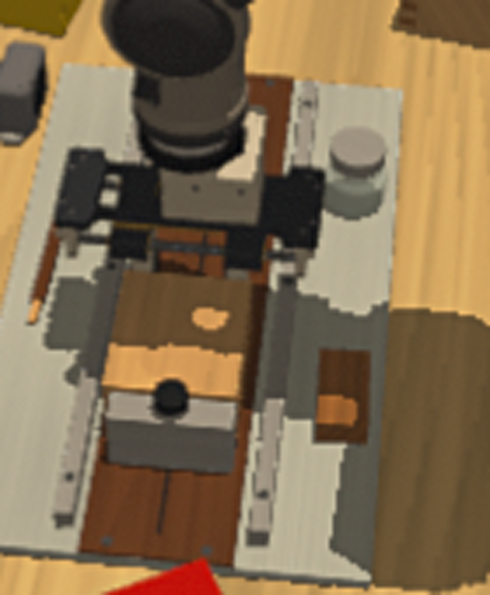

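The box is against the stop: the force stepped up and the TCP stopped advancing. I'll back off straight along the lane.

Request:
{"op": "step_arm", "data": {
  "moves": [-0.1, 0, 0, 0, 0, 0, -0.1, -0.3, 0, 0, 0, 0, 0, -0.1, -0.6, 0, 0, 0, 0, 0, -0.1, -0.8, 0, 0, 0, 0, 0, -0.1, -0.5, 0, -0.5, 0, 0, 0, -0.1, -0.3, 0, -1, 0, 0, 0, -0.1, -0.3, 0, -1, 0, 0, 0, -0.1, -0.3, 0, -1, 0, 0, 0, -0.1]
}}

```text
time: 13.95
tool_pos: [540.6, -3.5, 113.8]
tcp_rot: [-3.133, 0.008, 1.609]
contact_force: [-0.6, -0.5, 0.6]
grip_width: 50.7
```

Request:
{"op": "step_arm", "data": {
  "moves": [-1, 0, -1, 0, 0, 0, -0.1, -1, 0, -1, 0, 0, 0, -0.1, -1, 0, -1, 0, 0, 0, -0.1, -1, 0, -1, 0, 0, 0, -0.1, -1, 0, -1, 0, 0, 0, -0.1, -1, 0, -1, 0, 0, 0, -0.1, -1, 0, 0, 0, 0, 0, -0.1, 0, 0, 0, 0, 0, 0, -0.1]
}}

```text
time: 14.62
tool_pos: [545.7, -152.7, 251.6]
tcp_rot: [3.14, 0.008, 1.607]
contact_force: [-0.2, -0.3, -0.9]
grip_width: 50.6
```

```bash
python3 look.py 7
```

```text
14.6167 [ 545.7 -152.7  251.6] [3.1403 0.0084 1.6074] [-0.2 -0.3 -0.9] [-0.11  0.08  0.01]
```

View pics/top7c.png

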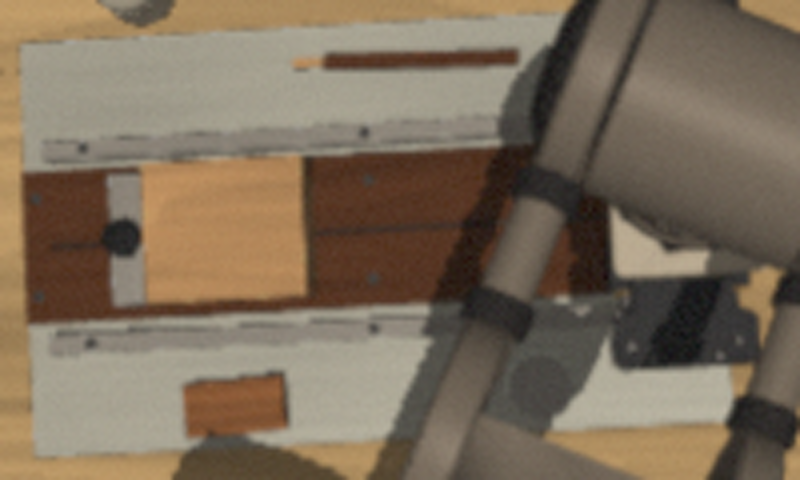

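View pics/side7c.png

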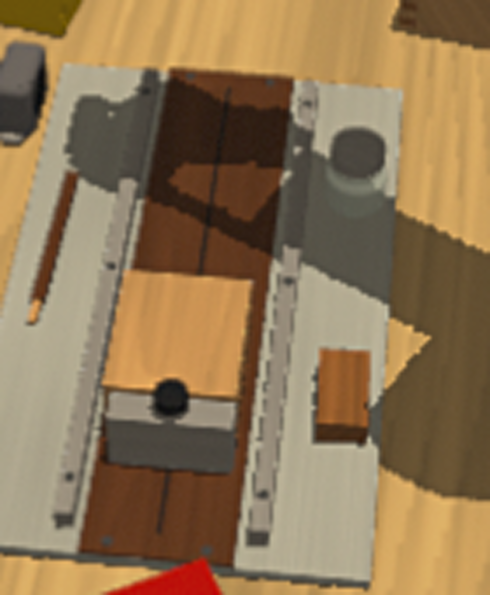

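```bash
python3 - <<'E'
from m import *
a=cv2.imread("pics/top7.png")
cv2.imwrite("pics/seam.png",cv2.resize(a[180:235,170:235],None,fx=10,fy=10,interpolation=cv2.INTER_CUBIC))
L=[T(u,76) for u in [(142,163),(303,156),(307,296),(147,306)]]
print(np.array(L),np.mean(L,0))
E
```

```text
[[ 49.3 148.1]
 [ 48.   38.3]
 [-46.7  39.9]
 [-47.8 148.5]] [ 0.7 93.7]
```

View pics/seam.png

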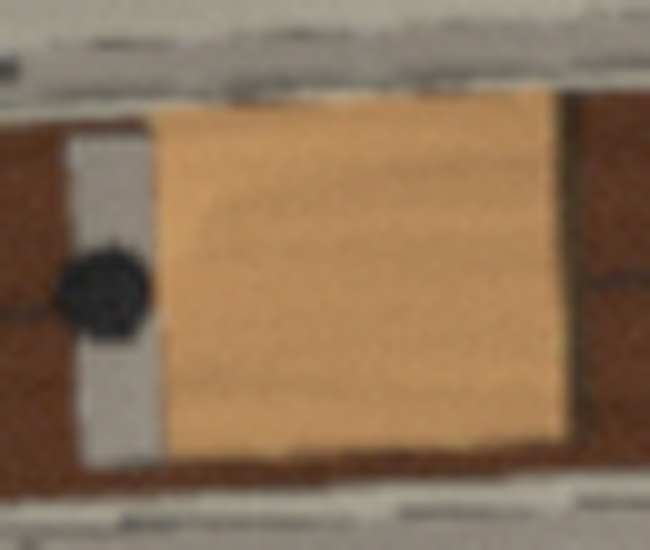

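The seam shows no gap along the whole stop width, and the box front (u≈148) matches the stop face (147.5–149.5). The arm is clear, so I'm handing in.

```bash
python3 -c "
from plant import *
print(close_job())"
```

```text
the job is handed in; nothing more can be done
None
```

I pushed the small plywood box about 250 mm along the lane with the fingertips, at roughly 40 mm/s, until it met the stop. I then backed the arm off along the lane, raised it clear and handed in at 14.7 s.

**Seating:** at the stop the force rose from about 4 N to 16 N and the tool stopped advancing. The last pictures show no gap along the seam. The box front measures about 148 mm along the lane from the bed's centre, against 147.5–149.5 mm for the stop face, so they agree within the camera's error.

**Rails:** the box ended about 2 mm off the middle of the rails, leaving roughly 11 mm clear on the closer side. The fingertips stayed about 13 mm above the rail tops.

**Other objects:** the pencil, offcut and jar look unmoved in the last pictures; I did not measure them or the things beyond the bed.

**Disagreements:** the two cameras differed by 2–6 mm on some box corners, mostly in height-sensitive readings. The first picks of the rail edges came out lopsided, so I used the rail screws instead.

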